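# Screw the hose elbow into the port held in the vise

## Robot

A 6-joint arm with a two-finger parallel gripper is mounted at the origin on the work surface. World frame = base frame: x ahead of the robot, y to its left, z up, the work surface at z = 0. Lengths are in m, angles in rad, forces in N, time in s.
With the tool pointing down it reaches from about 0.25 to 0.725 m from the base axis. Payload 9.7 kg.
Tool frame: the origin (TCP) lies at the very end of the fingers, on their centre line; the grasp point (between the pads) lies 19 mm behind it; z points along the fingers, x is the direction in which the jaws open and shut, and the axes are right-handed (so a half turn about z gives the same grasp; the last joint's range is limited). The gripper opens to 85 mm and grips with 20 to 120 N. Pads are 22 mm wide; open, the fingers measure 114 mm over their backs; the gripper's body (76 mm by 85 mm) begins 54 mm behind the grasp point. The pads swing forward as they close: fully open they stand 13 mm farther back than shut.
Start: joints at [1.202, 0.087, 0.176, 1.66, 0, 1.571], TCP at [0.198, 0.513, 0.231] pointing down, gripper open.
Joint ranges: [-3.13, 3.13], [-0.85, 1.81], [-1.15, 1.24], [-2.2, 2.28], [-1.44, 1.52], [-3.14, 3.14]. Speed limits (rad/s): [2.22, 2.22, 2.57, 3.14, 3.14, 3.14].

## Interface

Orientations are given as a 3x3 rotation matrix whose columns are the frame's x, y, z axes.
In Python, from cell import monitor, optics, ticket, silhouettes gives the robot as it stands.
- The arm moves only by the tool move_arm, never from a script. Its argument "moves" is one flat list of numbers, 6 for each row, row after row: the shift along the tool's x, y, z in units of 40 mm (1.0 is 40 mm), then the turn, a rotation vector about the tool's x, y, z in units of 6 degrees (1.0 is 6 degrees). A call has 1 to 12 rows; each row is the pose to reach, as a shift and turn from the pose commanded when the call began, along the tool's axes at that moment; what a row does not reach only later rows make up. A row lasts 1/12 s, in which the tool goes at most 41.7 mm and 7.16 degrees, less where a joint would pass 70% of its speed; a pose out of reach is approached as far as the arm can. A call with a gripper value outside its range is refused whole. "fingers" is the closure, from 0 (fully open) to 1 (shut), set as the call begins (left out, the last holds). The fingers move at their own pace and stop on an object; the grip force is fixed at half the most. Time passes only in rows, so rows that repeat a pose let the fingers close. It gives the time, the measured TCP pose, the force and the opening at its end, in the units of the state.
- monitor.read_state(): the state, without advancing time (a new reading comes with each control period).
- optics.camera(name): name is "scene" or "top" or "wrist"; returns a dict with "image" (384x512x3 uint8, red, green, blue), "mtx" (3x3 intrinsics, pixels), "rvec" (rotation vector, rad) and "tvec" (3), from world to camera coordinates, as OpenCV has them. Camera axes: x right, y down, z forward; pixel columns grow to the right and rows downward; lengths in m; the calibration is good to about 2 mm. A picture is of the moment at which its call begins. There is no depth.
- ticket.hand_in(): hands the job in, once; it reports no verdict.
Trained networks look in a picture, given as the dict that the camera call returned (one of the last four; its "shot" number tells which), for a name from the list of things; names that differ only in an ending like _2 or _b are one class to them, and where a whole thing is asked for, a point or a joint stands for the part that bears it (a point fixed in the world has none). Each returns a list of dicts, best first, with "conf" (0 to 1); they miss things now and then, are a little off and sometimes report something else, mostly with a low value. They report only what shows in the picture. A call takes as long as a camera call.
- silhouettes(picture, name): "pixels" (384x512 bool, what is visible of it) and "bbox" ([left, top, right, bottom] in pixels, round what is visible of it).
The state is a dict: "time": time; "joint_positions": joint angles; "joint_vel": joint speeds; "tau": joint torques, N m; "ee_pos": TCP position; "eef_rot": TCP orientation; "wrist_force": force on the tool from outside, world axes, zero at the start; "wrist_torque": the same for the moment, N m; "grip_width": finger opening in m.
Only numpy, scipy, OpenCV 4.12 (cv2) and the standard library are available. Lean on these libraries where they do the work, as an engineer would, in place of code of your own. Each camera call takes 0.05 s, during which the arm holds its last target.

## Task

Pick up the brass hose elbow and lower it, spigot down, into the round port clamped in the blue vise, with its barb pointing away from the spindle-handle side; feel for the opening and do not force it. Then screw it clockwise (seen from above) past the point where the resistance rises and the seal is squeezed, stop with the barb pointing squarely along the jaws over their yellow-painted end, and let go; leave the other things on the bench alone.

Things in the scene. Friction and masses are not known exactly. Their poses are not given: they have to be found in the camera images.
- elbow_grip (a point): Grasp centre of the loose brass elbow (0.25 kg), standing upright on its spigot. On the spigot axis, 50 mm above the foot, in the middle of a square body 30 x 30 mm that spans 30 to 66 mm above the foot. z up along the spigot, x along the barb (16 mm thick, ridges 21 mm, leaving the +x face at this height). The +y and -y faces are flats, 30 mm apart, to grip.
- elbow_tip (a point): End of the elbow's barb, 58 mm from the spigot axis along the elbow's x, 50 mm above the foot.
- elbow_foot (a point): Centre of the spigot's lower end. Spigot: 28 mm diameter, 26 mm long, 3 mm chamfer at the foot, below a round shoulder 38 mm wide, 5 mm thick. Two round lugs, 5 mm thick, stick out of it along the elbow's +y and -y to 20.5 mm from the axis, centres 9 mm above the foot: they are its thread.
- vise: Blue bench vise fixed to the bench; spindle with cross bar on its +x side. Origin on the bench under the jaw middle; z up, jaws close along x, slot along y. Jaws 130 mm long, tops 150 mm up, +y ends painted yellow. Two notches in the port's bore, towards +y and -y, pass the elbow's lugs when the barb points to -x, within 12 degrees. Barb over the yellow end (+y) is 90 degrees clockwise from there.
- jaw_mid (a point): Middle of the jaw slot, at the height of the port's mouth (172 mm above the bench; axes as the vise). The clamped port, a grey aluminium sleeve of 56 mm outer diameter, stands 22 mm above the jaws, centred across them (x = 0) but up to 18 mm either way along y from this point: see or feel where. Its bore has 1.2 mm play round the spigot; rim and chamfer catch it up to 4 mm off-centre.
- seal (a joint): Squeeze of the sprung rubber seal in the port, m: 0 free, 0.0005 under the elbow's weight, 0.003 when done; 5 N per mm. The foot meets it 20.5 mm below the mouth (shoulder 5.5 mm above the mouth). Turned clockwise from entry, the first 50 degrees run free on the seal, then the thread draws the elbow down 0.07 mm per degree (25 mm a turn). It ends at about 135 degrees; friction holds it.
- oil_bottle_mid (a point): Middle of a green glass bottle, 64 mm wide, 190 mm high. Leave alone.
- grease_can_mid (a point): Middle of a grey can, 70 mm wide, 90 mm high. Leave alone.
- fuse_box_mid (a point): Middle of a small blue box, 50 x 100 x 30 mm. Leave alone.
- spanner_grip (a point): Handle of a steel spanner, 180 mm long, lying on the bench. Leave alone.

How it is judged:
By the outcome, as a careful person would: the job done as asked, in the order asked, and still so for the second after the job is handed in, with the robot touching nothing.
It also fails if it takes over 72 s, if anything falls off the work surface, if the arm or the gripper's body presses on something with over 40 N, if the wrist force passes 120 N, or if a joint passes its speed limit or range.

## Working session

There is one attempt and no reset: what is moved stays moved. The work goes in short steps, Python scripts to look and compute and a tool call to move; the robot and the scene stay as the last step left them, time stands still between calls to the robot, and variables do not carry over. Pictures are saved under pics/ and viewed, and the job is handed in when it is done.

Besides the shell and the picture viewer there is one more tool, called after ">>>" in YAML: its name, and indented under it one key for each argument. move_arm: Moves the arm, as the interface text tells. Its arguments: {"type":"object","properties":{"moves":{"type":"array"},"fingers":{"type":"number"}},"required":["moves"]}

```bash
ls; mkdir -p pics; python3 - <<'E'
from cell import monitor, optics, silhouettes
import cv2, numpy as np, pickle
s=monitor.read_state()
for k,v in s.items(): print(k,np.round(v,4).tolist())
d={}
for n in ["scene","top"]:
    p=optics.camera(n); d[n]=p
    cv2.imwrite(f"pics/{n}0.png",p["image"][:,:,::-1])
    print(n,p["mtx"].tolist(),p["rvec"],p["tvec"],p["shot"])
    for t in ["elbow_grip","vise","seal","jaw_mid","elbow_tip"]:
        try:
            for r in silhouettes(p,t)[:2]: print(n,t,r["conf"],r["bbox"])
        except Exception as e: print(t,e)
pickle.dump(d,open("d0.pkl","wb"))
print(monitor.read_state()["time"])
E
```

```text
pics
time 0.0
joint_positions [1.202, 0.0875, 0.1751, 1.6598, -0.0, 1.5708]
joint_vel [0.0008, 0.0008, 0.0004, -0.0001, 0.0001, 0.0005]
tau [0.0024, -52.0392, 46.4794, 0.0165, -0.0, -0.0]
ee_pos [0.1982, 0.5128, 0.2306]
eef_rot [[0.3605, 0.9327, -0.0005], [0.9327, -0.3606, -0.0013], [-0.0014, 0.0, -1.0]]
wrist_force [-0.1973, 0.4148, -0.1142]
wrist_torque [-0.0535, -0.0084, -0.0418]
grip_width 0.0853
scene [[420.49958813052666, 0.0, 260.5195322272272], [0.0, 420.49958813052666, 187.12919388646972], [0.0, 0.0, 1.0]] [ 2.00065128  1.49261963 -0.55759574] [-0.14106759 -0.30333545  1.62967896] 1
scene elbow_grip 0.49 [306.5, 168.9, 321.1, 202.0]
scene jaw_mid 0.68 [212.1, 158.5, 293.7, 250.5]
scene elbow_tip 0.61 [307.0, 169.5, 325.1, 195.2]
top [[347.56497905615, 0.0, 256.1856394778654], [0.0, 347.56497905615, 192.43842081519915], [0.0, 0.0, 1.0]] [ 2.16323615 -2.13432811  0.18944903] [-0.03887937  0.54459298  0.94325169] 2
top elbow_grip 0.84 [172.3, 201.3, 193.2, 227.3]
top vise 0.56 [224.1, 143.1, 299.0, 246.0]
top seal 0.7 [263.3, 192.9, 272.9, 209.1]
top jaw_mid 0.65 [225.6, 142.3, 301.5, 242.2]
top elbow_tip 0.51 [174.6, 198.4, 192.9, 226.0]
top elbow_tip 0.47 [187.8, 132.7, 204.7, 191.2]
0.6
```

```bash
python3 - <<'E'
import cv2
for n in ["scene0","top0"]:
    im=cv2.imread(f"pics/{n}.png")
    c=im[90:300,130:400] if n[0]=="s" else im[110:300,120:380]
    cv2.imwrite(f"pics/{n}c.png",cv2.resize(c,None,fx=2.9,fy=2.8,interpolation=cv2.INTER_CUBIC))
E
```

```text
(no output)
```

View pics/scene0.png

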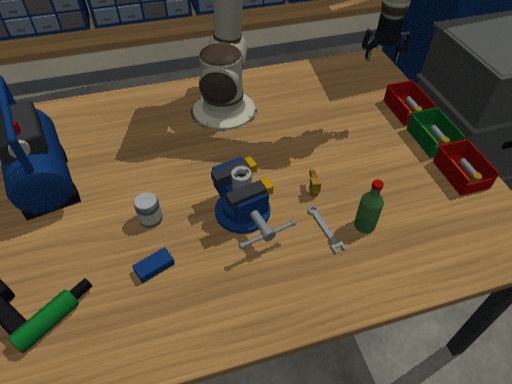

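View pics/top0.png

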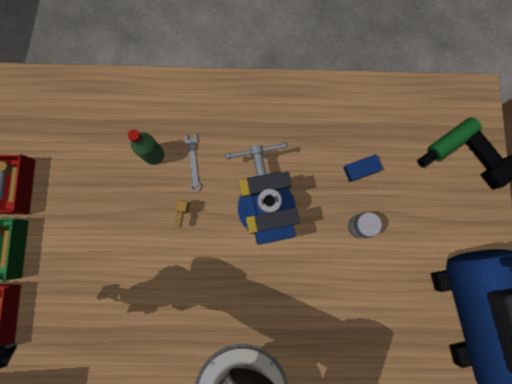

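```bash
sleep 1
```

```text
(no output)
```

View pics/scene0c.png

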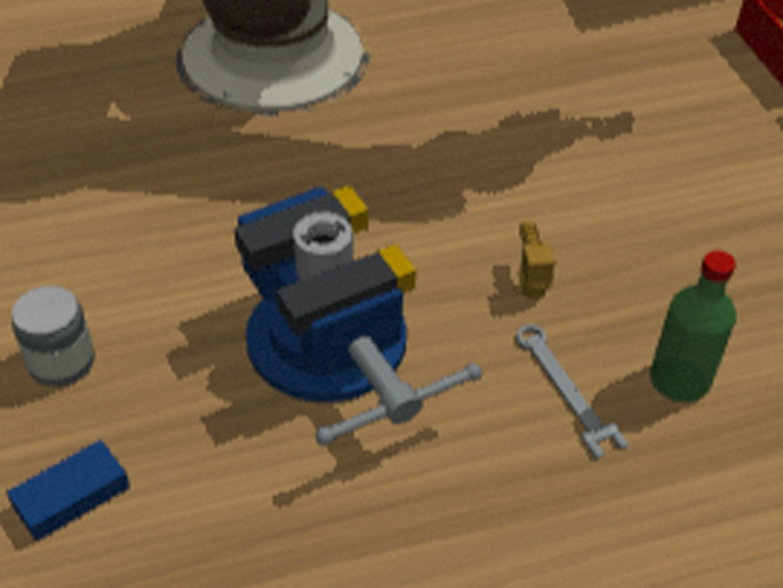

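View pics/top0c.png

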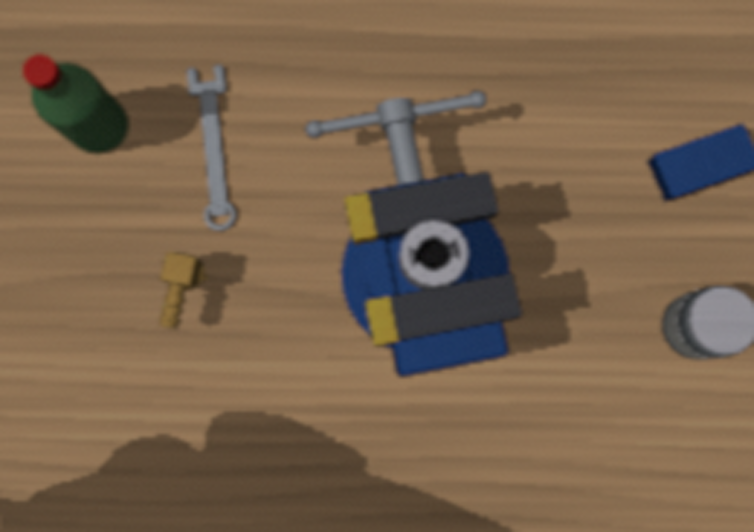

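```bash
cat > h.py <<'E'
import numpy as np, cv2, pickle
from scipy.optimize import minimize
def proj(p,P):
    return cv2.projectPoints(np.asarray(P,float).reshape(-1,1,3),np.asarray(p["rvec"],float),np.asarray(p["tvec"],float),p["mtx"],None)[0][:,0]
def ray(p,uv,z):
    R=cv2.Rodrigues(np.asarray(p["rvec"],float))[0];t=np.asarray(p["tvec"],float).ravel()
    o=-R.T@t; d=R.T@np.linalg.inv(p["mtx"])@np.array([uv[0],uv[1],1.])
    return o+d*(z-o[2])/d[2]
def cyl(r,z0,z1,n=24):
    a=np.linspace(0,2*np.pi,n,endpoint=False)
    return np.array([[r*np.cos(t),r*np.sin(t),z] for z in(z0,z1) for t in a])
def elbow_parts():
    b=cyl(.0095,0,0.043)
    barb=np.c_[.015+b[:,2],b[:,0],.05+b[:,1]]
    body=np.array([[x,y,z] for x in(-.015,.015) for y in(-.015,.015) for z in(.03,.066)])
    return [cyl(.014,0,.026),cyl(.019,.026,.031),body,barb]
def Rz(a): c,s=np.cos(a),np.sin(a); return np.array([[c,-s,0],[s,c,0],[0,0,1]])
def render(p,x,y,z,yaw,S=4,parts=None):
    m=np.zeros((384*S,512*S),np.uint8)
    for q in parts or elbow_parts():
        uv=proj(p,q@Rz(yaw).T+[x,y,z])
        h=cv2.convexHull(((uv+.5)*S).astype(np.int32)); cv2.fillConvexPoly(m,h,255)
    return cv2.resize(m,(512,384),interpolation=cv2.INTER_AREA)/255.
E
python3 - <<'E'
from h import *
d=pickle.load(open("d0.pkl","rb"))
# wrist pic
from cell import optics, monitor, silhouettes
p=optics.camera("wrist"); cv2.imwrite("pics/wrist0.png",p["image"][:,:,::-1])
R=cv2.Rodrigues(np.asarray(p["rvec"]))[0]; print("wrist cam pos",-R.T@np.ravel(p["tvec"]),R[2],p["mtx"][0,0])
masks={}
for n,box in (("scene",(295,160,335,210)),("top",(165,190,205,240))):
    im=d[n]["image"]; hsv=cv2.cvtColor(im,cv2.COLOR_RGB2HSV)
    l,t,r,b=box
    m=((hsv[...,1]>140)&(hsv[...,0]>15)&(hsv[...,0]<35))
    mm=np.zeros_like(m); mm[t:b,l:r]=m[t:b,l:r]; masks[n]=mm.astype(float)
    ys,xs=np.nonzero(mm); print(n,mm.sum(),xs.min(),xs.max(),ys.min(),ys.max())
    for row in mm[t:b,l:r]: print("".join(".#"[int(v)] for v in row))
c=ray(d["top"],(120+182/2.9,110+270/2.8),.066); print("elbow init",c)
def cost(v,ns=("scene","top")):
    return sum(np.abs(render(d[n],v[0],v[1],0,v[2])-masks[n]).sum() for n in ns)
for y0 in (2.7,3.0,3.3):
  r=minimize(cost,[c[0],c[1],y0],method="Nelder-Mead",options=dict(initial_simplex=np.array([[c[0],c[1],y0],[c[0]+.008,c[1],y0],[c[0],c[1]+.008,y0],[c[0],c[1],y0+.2]])))
  print(r.x,r.fun,cost(r.x,("scene",)),cost(r.x,("top",)))
E
```

```text
wrist cam pos [0.12686694 0.54078378 0.37373182] [ 0.27996556 -0.10891258 -0.953812  ] 293.9396425310271
scene 263 308 321 169 196
........................................
........................................
........................................
........................................
........................................
........................................
........................................
........................................
........................................
...............####.....................
..............######....................
..............######....................
..............#######...................
..............#######...................
...............######...................
...............######...................
...............#######..................
...............##########...............
...............##########...............
...............###########..............
...............###########..............
...............###########..............
...............###########..............
...............###########
[... 2769 characters left out ...]
................
........................................
........................................
........................................
........................................
........................................
........................................
........................................
........................................
........................................
elbow init [0.4995833  0.16973963 0.066     ]
[0.50451263 0.17206947 2.97794374] 125.79999999999998 29.4078431372549 96.39215686274508
[0.50326094 0.17228882 2.9712122 ] 126.48235294117647 30.58823529411765 95.89411764705882
[0.50180266 0.17329615 2.9699256 ] 128.52941176470588 32.76470588235294 95.76470588235294
```

View pics/wrist0.png

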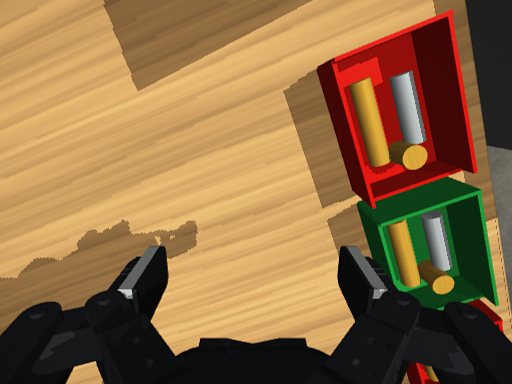

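```bash
python3 - <<'E'
from h import *
d=pickle.load(open("d0.pkl","rb"))
out=[]
for n,(l,t) in (("scene",(290,155)),("top",(160,185))):
    im=d[n]["image"][t:t+60,l:l+60,::-1]
    big=cv2.resize(im,None,fx=6.5,fy=6.5,interpolation=cv2.INTER_NEAREST)
    for q in elbow_parts():
        uv=proj(d[n],q@Rz(2.975).T+[.5035,.1722,0]); h=cv2.convexHull(((uv+.5-[l,t])*6.5).astype(np.int32))
        cv2.polylines(big,[h],True,(0,0,255),1)
    out.append(big)
cv2.imwrite("pics/ov0.png",np.hstack(out))
E
```

```text
(no output)
```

View pics/ov0.png

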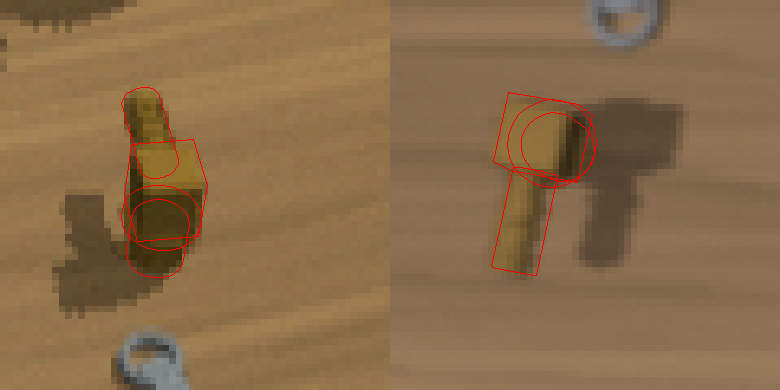

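```bash
python3 - <<'E'
from h import *
d=pickle.load(open("d0.pkl","rb"))
c=ray(d["top"],(269.66,200.36),.172); print(c)
y1=ray(d["top"],(120+360/2.9,110+217/2.8),.15); y2=ray(d["top"],(120+381/2.9,110+320/2.8),.15); print(y1,y2,np.degrees(np.arctan2(*(y1-y2)[[1,0]])))
out=[]
for n,(l,t) in (("scene",(200,145)),("top",(215,135))):
    im=d[n]["image"][t:t+110,l:l+100,::-1]
    out.append(cv2.resize(im,None,fx=4,fy=4,interpolation=cv2.INTER_CUBIC))
cv2.imwrite("pics/v0.png",np.hstack(out))
E
```

```text
[ 0.50551669 -0.06247123  0.172     ]
[0.54036838 0.00107378 0.15      ] [ 0.44774126 -0.01854494  0.15      ] 11.958693841299684
```

View pics/v0.png

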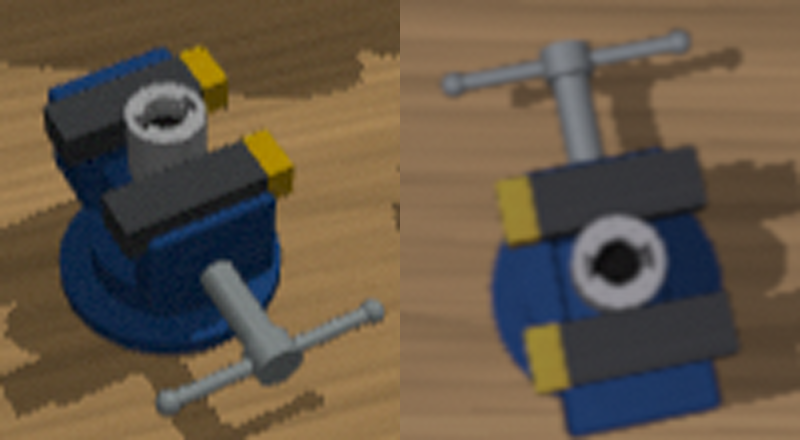

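```bash
cat >> h.py <<'E'
def vise_pts(v):
    x0,y0,yaw,s=v
    # jaw inner edges corners at x=±.028,y=±.065,z=.15
    q=np.array([[.028,.065,.15],[.028,-.065,.15],[-.028,.065,.15],[-.028,-.065,.15]])
    a=np.linspace(0,2*np.pi,48,endpoint=False)
    ring=np.array([[.028*np.cos(t),s+.028*np.sin(t),.172] for t in a])
    f=lambda P:P@Rz(yaw).T+[x0,y0,0]
    return f(q),f(ring)
E
python3 - <<'E'
from h import *
from scipy.optimize import least_squares
d=pickle.load(open("d0.pkl","rb"))
pk={"top":(215,135,[(108,246),(306,208),(126,327),(322,292)],(219,262)),
    "scene":(200,145,[(245,134),(103,204),(None,0),(None,0)],(166,112))}
def res(v,ns):
    r=[]
    x0,y0,yaw,s=v
    for n in ns:
        l,t,c,pc=pk[n]; q,ring=vise_pts(v)
        uv=proj(d[n],q); 
        for a,b in zip(uv,c):
            if b[0] is not None: r+=list(a-np.array([b[0]/4+l-.375,b[1]/4+t-.375]))
        r+=list(2*(proj(d[n],ring).mean(0)-np.array([pc[0]/4+l-.375,pc[1]/4+t-.375])))
    return r
for ns in (("top",),("top","scene")):
    o=least_squares(res,[.5,-.06,.17,0],args=(ns,)); v=o.x
    print(ns,v,np.degrees(v[2]),np.round(o.fun,1), vise_pts(v)[1].mean(0))
out=[]
for n,(l,t) in (("scene",(200,145)),("top",(215,135))):
    big=cv2.resize(d[n]["image"][t:t+110,l:l+100,::-1],None,fx=4,fy=4,interpolation=cv2.INTER_CUBIC)
    q,ring=vise_pts(v)
    f=lambda P:((proj(d[n],P)+.5-[l,t])*4).astype(np.int32)
    cv2.polylines(big,[f(ring)],True,(0,0,255),1); cv2.polylines(big,[f(q)[[0,1,3,2]]],True,(0,255,0),1)
    out.append(big)
cv2.imwrite("pics/v1.png",np.hstack(out))
E
```

```text
('top',) [ 0.50564768 -0.06099066  0.20046583 -0.00086774] 11.48584622962064 [-0.5 -0.8  0.4 -0.6 -0.9  0.8  0.9 -0.   0.1  0.3] [ 0.50582047 -0.06184102  0.172     ]
('top', 'scene') [ 0.50675843 -0.06385615  0.21117599  0.00154262] 12.099493039332643 [ 0.6 -0.9  1.4 -1.3  0.4  0.6  2.1 -0.8  0.5 -0.2  5.2 -1.9 -0.9 -2.9
  0.4 -0.7] [ 0.50643508 -0.0623478   0.172     ]
```

View pics/v1.png

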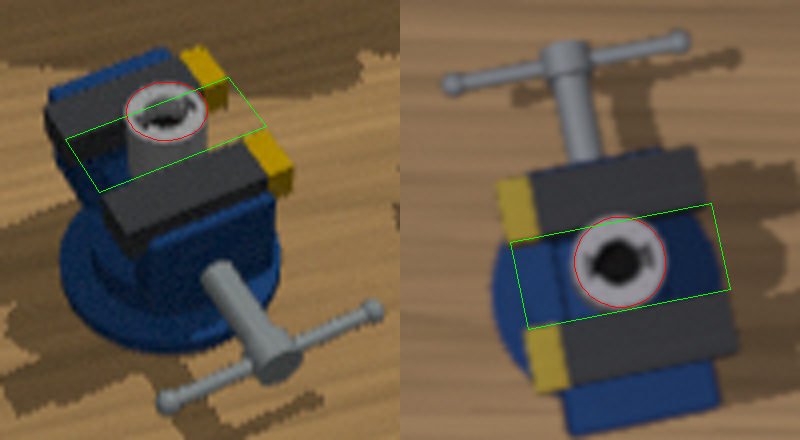

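```bash
cat >> h.py <<'E'
from scipy.spatial.transform import Rotation as Ro
def Rdown(a): # tool x at world angle a, pointing down
    return np.array([[np.cos(a),np.sin(a),0],[np.sin(a),-np.cos(a),0],[0,0,-1]])
def plan(pos,a,s):
    R=np.array(s["eef_rot"]); p=np.array(s["ee_pos"])
    sh=R.T@(np.array(pos)-p)/.04
    rv=Ro.from_matrix(R.T@Rdown(a)).as_rotvec(degrees=True)/6
    print("row",np.round(sh,3).tolist(),np.round(rv,3).tolist(),"joints",np.round(s["joint_positions"],2).tolist())
E
python3 - <<'E'
from h import *
from cell import monitor
s=monitor.read_state()
plan([.503,.172,.231],1.404,s); print(s["time"])
E
```

```text
row [-5.205, 10.179, 0.007] [0.0, 0.0, -1.929] joints [1.2, 0.09, 0.18, 1.66, -0.0, 1.57]
0.65
```

>>> move_arm:
  moves: [-5.2,10.18,0,0,0,-1.93,-5.2,10.18,0,0,0,-1.93,-5.2,10.18,0,0,0,-1.93,-5.2,10.18,0,0,0,-1.93,-5.2,10.18,0,0,0,-1.93,-5.2,10.18,0,0,0,-1.93,-5.2,10.18,0,0,0,-1.93,-5.2,10.18,0,0,0,-1.93,-5.2,10.18,0,0,0,-1.93,-5.2,10.18,0,0,0,-1.93,-5.2,10.18,0,0,0,-1.93,-5.2,10.18,0,0,0,-1.93]
  fingers: 0

```text
time: 1.65
ee_pos: [0.5065, 0.1675, 0.2306]
eef_rot: [[0.171, 0.985, 0.001], [0.985, -0.171, -0.001], [-0.001, 0.001, -1.0]]
wrist_force: [0.5, 1.0, 0.7]
grip_width: 0.0852
```

>>> move_arm:
  moves: [0,0,0,0,0,0,0,0,0,0,0,0,0,0,0,0,0,0]

```text
time: 1.9
ee_pos: [0.5025, 0.1731, 0.2314]
eef_rot: [[0.165, 0.986, -0.0], [0.986, -0.165, 0.0], [0.0, -0.0, -1.0]]
wrist_force: [-0.2, 0.1, 0.3]
grip_width: 0.0852
```

```bash
python3 - <<'E'
from h import *
from cell import monitor, optics, silhouettes
s=monitor.read_state()
print(s["time"],s["ee_pos"],np.degrees(np.arctan2(s["eef_rot"][1][0],s["eef_rot"][0][0])),np.round(s["joint_positions"],3))
p=optics.camera("wrist"); pickle.dump(p,open("w1.pkl","wb"))
im=p["image"][:,:,::-1].copy()
for q in elbow_parts():
    h=cv2.convexHull(proj(p,q@Rz(2.975).T+[.5035,.1722,0]).astype(np.float32)).astype(np.int32)
    cv2.polylines(im,[h],True,(0,0,255),1)
cv2.imwrite("pics/w1.png",im)
E
```

```text
1.9 [0.50248602 0.17306626 0.23141387] 80.51357107451162 [0.332 0.042 0.129 1.658 0.    0.497]
```

View pics/w1.png

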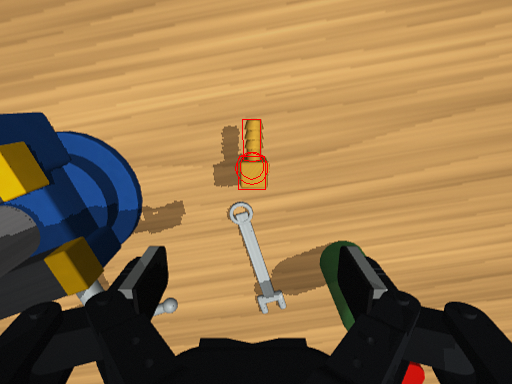

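```bash
python3 - <<'E'
from h import *
from cell import monitor, silhouettes, optics
d=pickle.load(open("d0.pkl","rb")); w=pickle.load(open("w1.pkl","rb"))
print("bottle", ray(d["scene"],(368,225),0.01), ray(d["top"],(153,155),.05), ray(d["top"],(134,135),.19))
im=w["image"]; hsv=cv2.cvtColor(im,cv2.COLOR_RGB2HSV)
m=((hsv[...,1]>150)&(hsv[...,0]>14)&(hsv[...,0]<35))
mm=np.zeros_like(m); mm[110:200,235:275]=m[110:200,235:275]; mask=mm.astype(float)
r0=silhouettes(w,"elbow_grip")[0]; print(r0["conf"],r0["bbox"]); ys,xs=np.nonzero(mm); print(mm.sum(),xs.min(),xs.max(),ys.min(),ys.max(), r0["pixels"].sum())
for mk in (mask,r0["pixels"].astype(float)):
    cost=lambda v:np.abs(render(w,v[0],v[1],0,v[2])-mk).sum()
    c=[.503,.172,2.975]
    r=minimize(cost,c,method="Nelder-Mead",options=dict(initial_simplex=np.array([c,[.507,.172,2.975],[.503,.176,2.975],[.503,.172,3.05]])))
    print(r.x,r.fun)
big=cv2.resize(im[110:200,215:295,::-1],None,fx=6.5,fy=6.5,interpolation=cv2.INTER_CUBIC)
for q in elbow_parts():
    h=cv2.convexHull(((proj(w,q@Rz(r.x[2]).T+[r.x[0],r.x[1],0])+.5-[215,110])*6.5).astype(np.int32))
    cv2.polylines(big,[h],True,(0,0,255),1)
cv2.imwrite("pics/w1c.png",big)
E
```

```text
bottle [0.67106885 0.27943761 0.01      ] [0.64748685 0.26380056 0.05      ] [0.66012658 0.2729648  0.19      ]
0.92 [235.1, 120.2, 272.2, 189.2]
1549 237 269 119 188 1536
[0.50306509 0.17406826 2.97563911] 98.86274509803921
[0.5020475  0.17415971 2.96856202] 119.13333333333333
```

View pics/w1c.png

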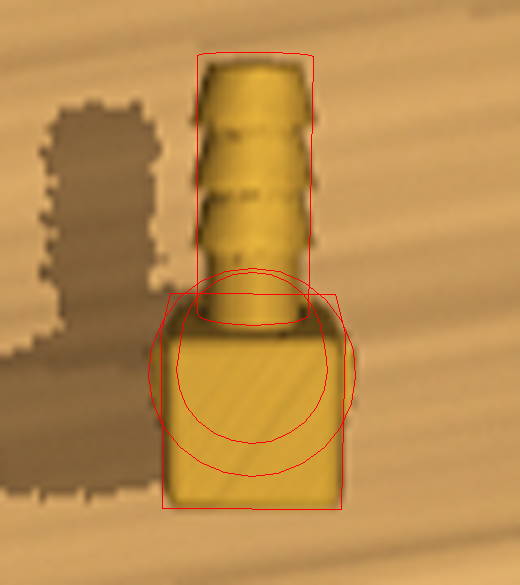

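```bash
python3 - <<'E'
from h import *
from cell import monitor
s=monitor.read_state()
plan([.5028,.1740,.034],2.972-np.pi/2,s); print(s["time"])
E
```

```text
row [0.017, 0.005, 4.939] [0.003, -0.002, 0.046] joints [0.33, 0.04, 0.13, 1.66, 0.0, 0.5]
2.0
```

>>> move_arm:
  moves: [0.02,0,1,0,0,0.04,0.02,0,2,0,0,0.04,0.02,0,3,0,0,0.04,0.02,0,3.8,0,0,0.04,0.02,0,4.4,0,0,0.04,0.02,0,4.8,0,0,0.04,0.02,0,4.9,0,0,0.04,0.02,0,4.9,0,0,0.04,0.02,0,4.9,0,0,0.04]

```text
time: 2.75
ee_pos: [0.5034, 0.1737, 0.0365]
eef_rot: [[0.169, 0.986, 0.001], [0.986, -0.169, 0.0], [0.001, 0.001, -1.0]]
wrist_force: [-0.3, -0.9, -0.4]
grip_width: 0.0853
```

>>> move_arm:
  moves: [0,0,0.05,0,0,0,0,0,0.05,0,0,0,0,0,0.05,0,0,0]

```text
time: 3.0
ee_pos: [0.5037, 0.1732, 0.0342]
eef_rot: [[0.17, 0.985, 0.001], [0.985, -0.17, 0.0], [0.001, 0.001, -1.0]]
wrist_force: [0.3, 0.5, 0.5]
grip_width: 0.0853
```

>>> move_arm:
  moves: [0,0,0,0,0,0,0,0,0,0,0,0,0,0,0,0,0,0,0,0,0,0,0,0,0,0,0,0,0,0,0,0,0,0,0,0,0,0,0,0,0,0,0,0,0,0,0,0]
  fingers: 1

```text
time: 3.67
ee_pos: [0.5033, 0.173, 0.0335]
eef_rot: [[0.17, 0.985, 0.0], [0.985, -0.17, -0.0], [0.0, 0.0, -1.0]]
wrist_force: [-2.0, -1.7, 2.9]
grip_width: 0.0292
```

```bash
python3 - <<'E'
from h import *
from cell import monitor, optics
s=monitor.read_state(); print(s["grip_width"],s["wrist_force"],s["wrist_torque"])
p=optics.camera("wrist"); cv2.imwrite("pics/w2.png",p["image"][:,:,::-1])
E
```

```text
0.029245755122336865 [-2.03860739 -1.70765529  2.94139456] [-0.19377794  0.08610798 -0.00560836]
```

View pics/w2.png

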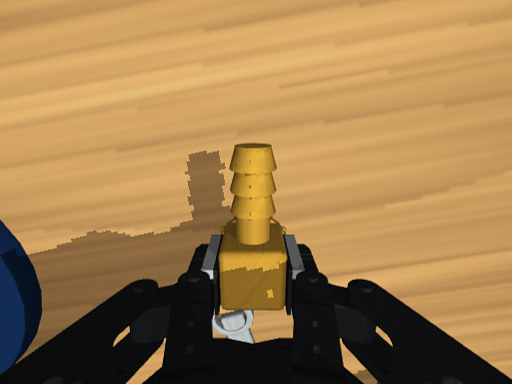

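>>> move_arm:
  moves: [0,0,-0.5,0,0,0,0,0,-1.5,0,0,0,0,0,-2.5,0,0,0,0,0,-3.5,0,0,0,0,0,-4.5,0,0,0,0,0,-5.3,0,0,0,0,0,-5.65,0,0,0,0,0,-5.65,0,0,0,0,0,-5.65,0,0,0]

```text
time: 4.47
ee_pos: [0.5035, 0.1731, 0.2587]
eef_rot: [[0.17, 0.985, 0.0], [0.985, -0.17, 0.0], [0.0, 0.0, -1.0]]
wrist_force: [-0.0, -0.4, -3.9]
grip_width: 0.0292
```

```bash
python3 - <<'E'
from h import *
from cell import monitor
s=monitor.read_state(); print(s["wrist_force"],s["wrist_torque"],s["grip_width"])
plan([.506,.023,.26],np.radians(101.5),s); print(s["time"])
E
```

```text
[-0.02254446 -0.3846861  -3.93013647] [ 0.00664526 -0.02350127 -0.04186733] 0.029204701733720473
row [-3.688, 0.7, -0.032] [0.0, -0.001, -3.548] joints [0.33, 0.06, 0.2, 1.71, 0.0, 0.5]
4.4667
```

>>> move_arm:
  moves: [-0.6,0.1,0,0,0,-0.6,-1.4,0.25,0,0,0,-1.4,-2.2,0.4,0,0,0,-2.2,-3,0.57,0,0,0,-2.9,-3.5,0.66,0,0,0,-3.4,-3.69,0.7,0,0,0,-3.55,-3.69,0.7,0,0,0,-3.55,-3.69,0.7,0,0,0,-3.55,-3.69,0.7,0,0,0,-3.55]

```text
time: 5.22
ee_pos: [0.5054, 0.0234, 0.258]
eef_rot: [[-0.199, 0.98, -0.002], [0.98, 0.199, 0.0], [0.001, -0.002, -1.0]]
wrist_force: [0.3, 0.0, -2.0]
grip_width: 0.0292
```

```bash
python3 - <<'E'
from h import *
from cell import monitor, optics
s=monitor.read_state()
print(s["time"],s["ee_pos"],np.degrees(np.arctan2(s["eef_rot"][1][0],s["eef_rot"][0][0])))
p=optics.camera("wrist"); pickle.dump((p,s),open("w3.pkl","wb"))
im=p["image"][:,:,::-1].copy()
cv2.imwrite("pics/w3r.png",im)
im=cv2.resize(im,None,fx=1.56,fy=1.56,interpolation=cv2.INTER_CUBIC)
f=lambda P:((proj(p,P)+.5)*1.5625).astype(np.int32)
q,ring=vise_pts([.50565,-.061,.2005,-.0009])
cv2.polylines(im,[f(ring)],True,(0,0,255),1); cv2.polylines(im,[f(q)[[0,1,3,2]]],True,(0,255,0),1)
cv2.imwrite("pics/w3.png",im)
E
```

```text
5.2167 [0.50540724 0.02336972 0.25799951] 101.48898896768333
```

View pics/w3.png

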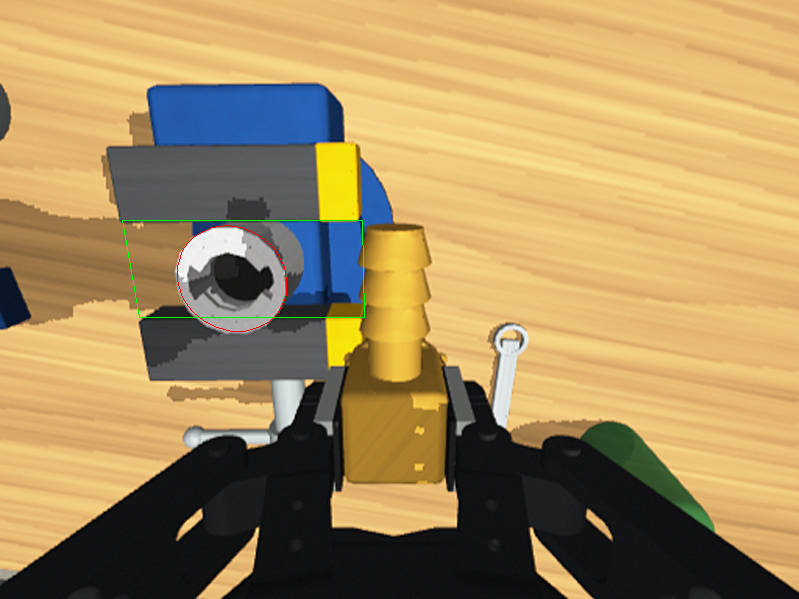

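```bash
python3 - <<'E'
from h import *
p,s=pickle.load(open("w3.pkl","rb"))
im=p["image"][85:255,60:240,::-1]
cv2.imwrite("pics/w3c.png",cv2.resize(im,None,fx=3.5,fy=3.5,interpolation=cv2.INTER_CUBIC)[:600])
E
```

```text
(no output)
```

View pics/w3c.png

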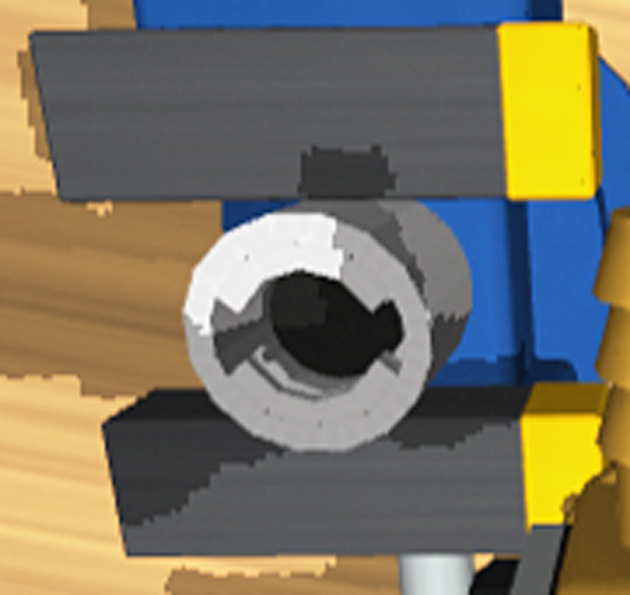

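```bash
python3 - <<'E'
from h import *
from scipy.optimize import least_squares
p,s=pickle.load(open("w3.pkl","rb"))
g=lambda u,v:((u+.5)/3.5+60-.5,(v+.5)/3.5+85-.5)
for a,b in (((32,32),(500,25)),((62,199),(593,197)),((107,425),(523,415)),((128,554),(525,553))):
    A=ray(p,g(*a),.15);B=ray(p,g(*b),.15); d=B-A; print(np.round(A,4),np.round(B,4),"yaw",np.degrees(np.arctan2(-d[0],d[1])))
pts=[(184,315),(433,318),(300,211),(322,452),(225,240),(395,245),(205,385),(405,395)]
P=np.array([ray(p,g(*q),.172)[:2] for q in pts])
r=least_squares(lambda v:np.hypot(*(P-v[:2]).T)-.028,[.506,-.062]); print(r.x,r.fun*1000)
r=least_squares(lambda v:np.hypot(*(P-v[:2]).T)-v[2],[.506,-.062,.028]); print(r.x,r.fun*1000)
E
```

```text
[ 0.4546 -0.1384  0.15  ] [ 0.4316 -0.0327  0.15  ] yaw 12.293459611909094
[ 0.4921 -0.1306  0.15  ] [ 0.4661 -0.0048  0.15  ] yaw 11.699784392068718
[ 0.5488 -0.1178  0.15  ] [ 0.5247 -0.0127  0.15  ] yaw 12.945373749111177
[ 0.5851 -0.1108  0.15  ] [ 0.5635 -0.006   0.15  ] yaw 11.650249841056247
[ 0.50641588 -0.06214378] [ 0.37500076  0.95063046 -0.14058695  1.34026952 -1.01317754  1.48427432
  0.49369279 -2.24595723]
[ 0.50644722 -0.06214115  0.02815837] [ 0.21761764  0.79966058 -0.26760724  1.15066811 -1.14901848  1.35004236
  0.31823409 -2.41959706]
```

```bash
python3 - <<'E'
from h import *
p,s=pickle.load(open("w3.pkl","rb"))
R=np.array(s["eef_rot"]);T=np.array(s["ee_pos"])
l,t=205,130
big=cv2.resize(p["image"][t:t+190,l:l+110,::-1],None,fx=3.1,fy=3.1,interpolation=cv2.INTER_CUBIC)
out=[]
for dy in (0,0.002):
    b=big.copy()
    # elbow frame in tool: x_e=-y_t, z_e=-z_t, y_e = z x x
    E=np.array([[0,-1,0],[-1,0,0],[0,0,-1]],float).T  # rows->cols
    M=np.c_[[0,-1,0],[-1,0,0],[0,0,-1]].astype(float); 
    for q in elbow_parts():
        Pt=q@M.T+[0,dy,0.0335]
        uv=proj(p,Pt@R.T+T); cv2.polylines(b,[cv2.convexHull(((uv+.5-[l,t])*3.1).astype(np.int32))],True,(0,0,255),1)
    out.append(b)
cv2.imwrite("pics/w3e.png",np.hstack(out))
E
```

```text
(no output)
```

View pics/w3e.png

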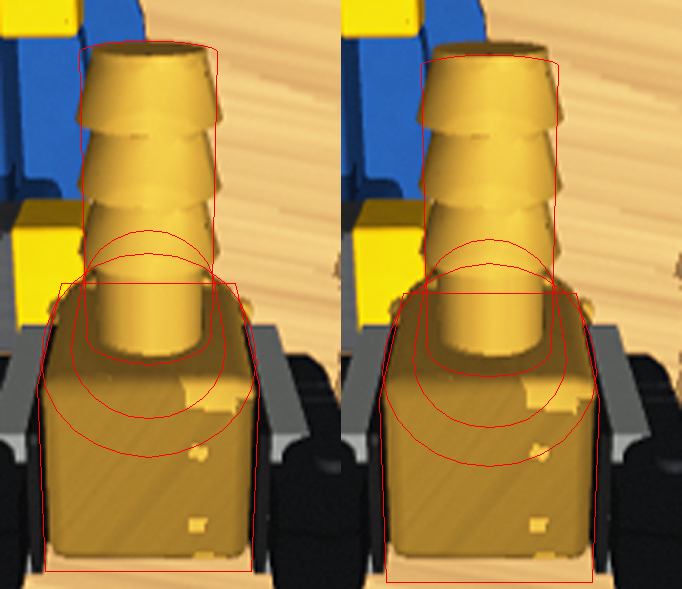

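```bash
python3 - <<'E'
from h import *
p,s=pickle.load(open("w3.pkl","rb"))
R=np.array(s["eef_rot"]);T=np.array(s["ee_pos"])
M=np.c_[[0,-1,0],[-1,0,0],[0,0,-1]].astype(float)
for dy in (0,-.001,-.002):
  for dz in (0,):
    q=np.array([[.015,0,.066],[-.015,0,.066],[.058,0,.058],[.015,0,.058]])
    print(dy,np.round((proj(p,(q@M.T+[0,dy,.0335+dz])@R.T+T)+.5-[205,130])*3.1)[:,1])
print("image: front 378, back 556, tiptop ~48")
plan([.5064,-.0621,.222],np.radians(102),s)
E
```

```text
0 [387. 571.  60. 359.]
-0.001 [380. 565.  52. 353.]
-0.002 [374. 560.  45. 347.]
image: front 378, back 556, tiptop ~48
row [-2.099, -0.4, 0.9] [-0.018, -0.005, -0.085] joints [0.05, -0.01, 0.13, 1.71, 0.0, -0.15]
```

```bash
python3 - <<'E'
from h import *
from cell import monitor
s=monitor.read_state(); print(s["ee_pos"],s["time"])
plan([.5079,-.0618,.225],np.radians(102),s)
E
```

```text
[0.50548178 0.02357717 0.25830018] 5.2667
row [-2.104, -0.366, 0.832] [-0.014, -0.004, -0.079] joints [0.05, -0.01, 0.13, 1.71, 0.0, -0.15]
```

>>> move_arm:
  moves: [-0.5,-0.1,0,0,0,-0.08,-1.1,-0.2,0,0,0,-0.08,-1.7,-0.3,0,0,0,-0.08,-2.1,-0.37,0,0,0,-0.08,-2.1,-0.37,0.3,0,0,-0.08,-2.1,-0.37,0.7,0,0,-0.08,-2.1,-0.37,0.83,0,0,-0.08,-2.1,-0.37,0.83,0,0,-0.08,-2.1,-0.37,0.83,0,0,-0.08,-2.1,-0.37,0.83,0,0,-0.08,-2.1,-0.37,0.83,0,0,-0.08,-2.1,-0.37,0.83,0,0,-0.08]

```text
time: 6.27
ee_pos: [0.5083, -0.0623, 0.2268]
eef_rot: [[-0.208, 0.978, 0.001], [0.978, 0.208, -0.0], [-0.0, 0.001, -1.0]]
wrist_force: [0.4, -0.5, -2.6]
grip_width: 0.0295
```

```bash
python3 - <<'E'
from h import *
from cell import monitor, optics
s=monitor.read_state(); print(s["ee_pos"],s["time"],s["wrist_force"],s["wrist_torque"])
plan([.5079,-.0618,.21],np.radians(102),s)
for n,(l,t,w,h) in (("scene",(190,120,130,100)),("wrist",(60,60,400,300))):
    p=optics.camera(n); print(n); f=5 if n=="scene" else 2
    cv2.imwrite(f"pics/a_{n}.png",cv2.resize(p["image"][t:t+h,l:l+w,::-1],None,fx=f,fy=f,interpolation=cv2.INTER_CUBIC))
E
```

```text
[ 0.50825859 -0.06229375  0.22678513] 6.2667 [ 0.44681384 -0.45214459 -2.55184474] [ 0.03581027  0.01953625 -0.06111054]
row [0.014, -0.007, 0.42] [0.009, 0.003, 0.001] joints [-0.12, -0.01, 0.07, 1.65, 0.0, -0.33]
scene
wrist
```

View pics/a_scene.png

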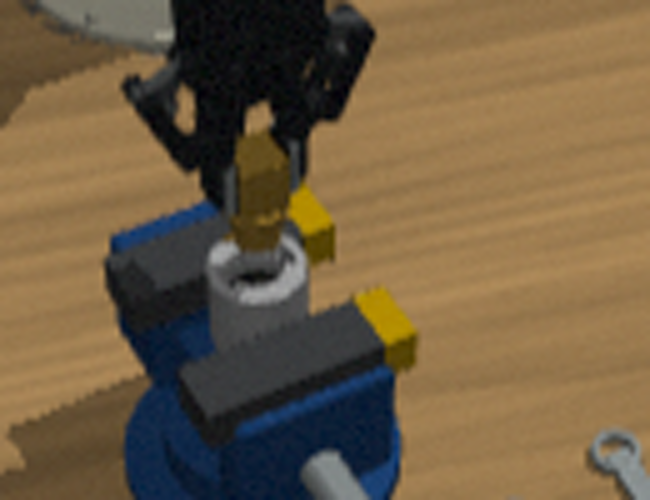

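View pics/a_wrist.png

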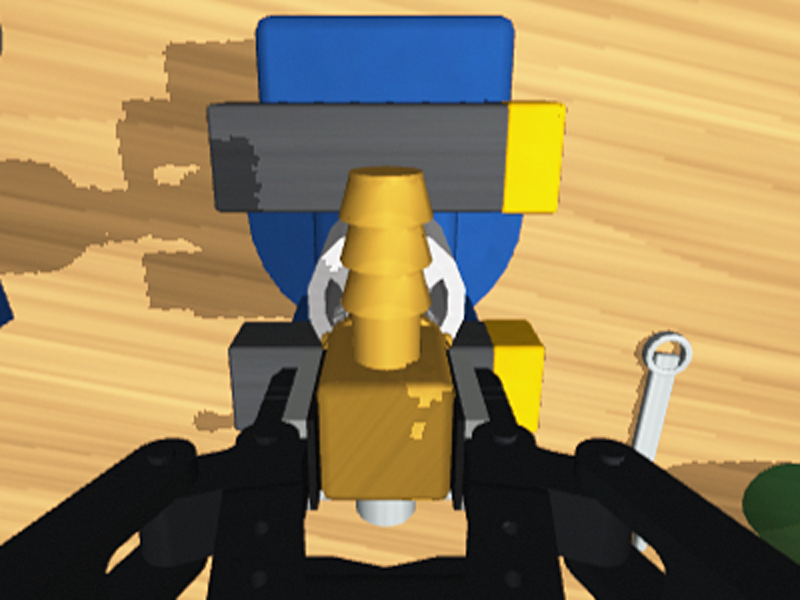

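>>> move_arm:
  moves: [0,0,0.1,0,0,0,0,0,0.2,0,0,0,0,0,0.3,0,0,0,0,0,0.4,0,0,0,0,0,0.46,0,0,0,0,0,0.5,0,0,0,0,0,0.54,0,0,0,0,0,0.58,0,0,0,0,0,0.58,0,0,0]

```text
time: 7.12
ee_pos: [0.5079, -0.0625, 0.2026]
eef_rot: [[-0.208, 0.978, -0.0], [0.978, 0.208, 0.0], [0.0, -0.0, -1.0]]
wrist_force: [-0.5, -0.5, -2.0]
grip_width: 0.0293
```

>>> move_arm:
  moves: [0,0,0.03,0,0,0,0,0,0.06,0,0,0,0,0,0.09,0,0,0,0,0,0.09,0,0,0]

```text
time: 7.45
ee_pos: [0.5079, -0.0625, 0.199]
eef_rot: [[-0.208, 0.978, -0.0], [0.978, 0.208, 0.0], [0.0, -0.0, -1.0]]
wrist_force: [-0.4, -0.5, -3.5]
grip_width: 0.0294
```

>>> move_arm:
  moves: [0,0,0.03,0,0,0,0,0,0.06,0,0,0,0,0,0.09,0,0,0,0,0,0.12,0,0,0,0,0,0.12,0,0,0]

```text
time: 7.87
ee_pos: [0.5079, -0.0625, 0.1942]
eef_rot: [[-0.208, 0.978, -0.0], [0.978, 0.208, 0.0], [0.0, -0.0, -1.0]]
wrist_force: [0.4, -1.2, -2.1]
grip_width: 0.0291
```

>>> move_arm:
  moves: [0,0,0.03,0,0,0,0,0,0.06,0,0,0,0,0,0.09,0,0,0,0,0,0.12,0,0,0,0,0,0.12,0,0,0]

```text
time: 8.28
ee_pos: [0.5079, -0.0625, 0.1894]
eef_rot: [[-0.208, 0.978, -0.0], [0.978, 0.208, 0.0], [0.0, -0.0, -1.0]]
wrist_force: [-0.0, 0.7, -3.1]
grip_width: 0.0295
```

>>> move_arm:
  moves: [0,0,0.02,0,0,0,0,0,0.04,0,0,0,0,0,0.06,0,0,0,0,0,0.08,0,0,0,0,0,0.1,0,0,0,0,0,0.1,0,0,0,0,0,0.1,0,0,0]

```text
time: 8.87
ee_pos: [0.5079, -0.0625, 0.1856]
eef_rot: [[-0.208, 0.978, -0.0], [0.978, 0.208, 0.0], [0.0, -0.0, -1.0]]
wrist_force: [0.2, -0.4, -2.6]
grip_width: 0.029
```

>>> move_arm:
  moves: [0,0,0.01,0,0,0,0,0,0.02,0,0,0,0,0,0.02,0,0,0,0,0,0.02,0,0,0]

```text
time: 9.2
ee_pos: [0.508, -0.0625, 0.1849]
eef_rot: [[-0.208, 0.978, 0.0], [0.978, 0.208, 0.0], [-0.0, 0.0, -1.0]]
wrist_force: [0.5, 0.2, -1.5]
grip_width: 0.0293
```

```bash
python3 - <<'E'
from h import *
from cell import monitor
s=monitor.read_state()
print(s["time"],s["ee_pos"],np.degrees(np.arctan2(s["eef_rot"][1][0],s["eef_rot"][0][0])),s["wrist_force"],s["wrist_torque"],s["joint_positions"])
E
```

```text
9.2 [ 0.50804045 -0.06245796  0.1849277 ] 101.99234696097542 [ 0.51000881  0.16023508 -1.4634673 ] [-0.0157191  -0.02378518  0.00943671] [-1.22337506e-01 -1.69576046e-02 -2.06423910e-02  1.56697327e+00
  2.22207828e-05 -3.31643446e-01]
```

>>> move_arm:
  moves: [0,0,0.01,0,0,0,0,0,0.015,0,0,0,0,0,0.015,0,0,0,0,0,0.015,0,0,0]

```text
time: 9.53
ee_pos: [0.508, -0.0625, 0.1845]
eef_rot: [[-0.208, 0.978, 0.0], [0.978, 0.208, -0.0], [-0.0, 0.0, -1.0]]
wrist_force: [0.5, 0.7, 0.1]
grip_width: 0.0292
```

```bash
python3 - <<'E'
from h import *
from cell import monitor, optics
p=optics.camera("scene"); l,t,w,h=190,120,130,100
cv2.imwrite("pics/b_scene.png",cv2.resize(p["image"][t:t+h,l:l+w,::-1],None,fx=5,fy=5,interpolation=cv2.INTER_CUBIC))
for i in range(3):
    s=monitor.read_state(); print(s["time"],s["ee_pos"],s["wrist_force"]); optics.camera("wrist")
E
```

```text
9.5833 [ 0.50803526 -0.06248562  0.18445275] [0.19465827 0.64242466 0.98492746]
9.6333 [ 0.50804312 -0.06249257  0.18444779] [-0.48072783  0.67285151 -0.05703304]
9.6833 [ 0.50801311 -0.06248387  0.18440708] [-0.73160131 -0.0554513   0.01420999]
```

View pics/b_scene.png

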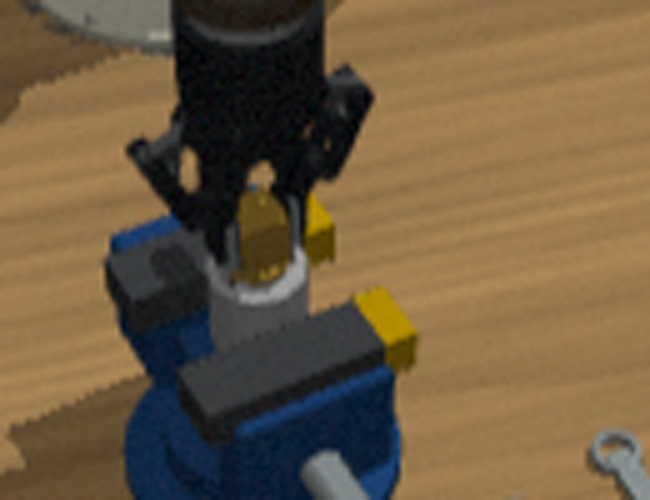

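>>> move_arm:
  moves: [-0.002,0,0,0,0,0.4,-0.003,0,0,0,0,0.8,-0.005,0,0,0,0,1.2,-0.006,-0.001,0,0,0,1.6,-0.008,-0.001,0,0,0,2.0,-0.009,-0.001,0,0,0,2.4,-0.011,-0.002,0,0,0,2.8,-0.012,-0.002,0,0,0,3.2,-0.014,-0.003,0,0,0,3.6,-0.015,-0.003,0,0,0,4.0,-0.017,-0.004,0,0,0,4.4,-0.017,-0.004,0,0,0,4.4]

```text
time: 10.73
ee_pos: [0.5081, -0.0633, 0.1844]
eef_rot: [[0.251, 0.968, 0.0], [0.968, -0.251, -0.0], [-0.0, 0.0, -1.0]]
wrist_force: [0.0, -0.2, 0.4]
grip_width: 0.029
```

```bash
cat > st.py <<'E'
from h import *
from cell import monitor, optics
F=[];M=[]
for i in range(3):
    s=monitor.read_state(); F.append(s["wrist_force"]);M.append(s["wrist_torque"]); optics.camera("top") if i<2 else 0
print(s["time"],np.round(s["ee_pos"],4),"ang",round(np.degrees(np.arctan2(s["eef_rot"][1][0],s["eef_rot"][0][0])),2),"F",np.round(np.mean(F,0),2),"M",np.round(np.mean(M,0),3),s["grip_width"],"j6",s["joint_positions"][5])
E
python3 st.py
```

```text
10.8333 [ 0.5081 -0.0632  0.1844] ang 75.67 F [ 0.79 -0.31  0.55] M [-0.071 -0.102 -0.014] 0.029437982373301447 j6 0.12636512027304003
```

>>> move_arm:
  moves: [-0.002,0,0,0,0,0.4,-0.003,0,0,0,0,0.8,-0.005,0,0,0,0,1.2,-0.006,-0.001,0,0,0,1.6,-0.008,-0.001,0,0,0,2.0,-0.009,-0.001,0,0,0,2.4,-0.011,-0.002,0,0,0,2.8,-0.012,-0.002,0,0,0,3.2,-0.014,-0.003,0,0,0,3.6,-0.015,-0.003,0,0,0,3.9,-0.015,-0.003,0,0,0,3.9]

```text
time: 11.75
ee_pos: [0.5077, -0.0638, 0.1844]
eef_rot: [[0.613, 0.79, 0.0], [0.79, -0.613, -0.0], [-0.0, 0.0, -1.0]]
wrist_force: [0.6, -0.0, 0.2]
grip_width: 0.0292
```

```bash
python3 st.py
```

```text
11.85 [ 0.5077 -0.0638  0.1843] ang 52.3 F [ 0.23 -0.59  0.53] M [-0.135 -0.032  0.011] 0.0289482128338213 j6 0.5331435051186001
```

>>> move_arm:
  moves: [-0.001,0,0.003,0,0,0.3,-0.002,0,0.006,0,0,0.6,-0.003,0,0.009,0,0,0.9,-0.005,0,0.013,0,0,1.2,-0.006,-0.001,0.016,0,0,1.5,-0.007,-0.001,0.019,0,0,1.8,-0.008,-0.001,0.022,0,0,2.1,-0.009,-0.001,0.025,0,0,2.4,-0.01,-0.001,0.028,0,0,2.7,-0.012,-0.002,0.031,0,0,3.0,-0.013,-0.002,0.035,0,0,3.3,-0.013,-0.002,0.035,0,0,3.3]

```text
time: 12.85
ee_pos: [0.5074, -0.064, 0.1833]
eef_rot: [[0.844, 0.536, 0.001], [0.536, -0.844, 0.0], [0.001, 0.0, -1.0]]
wrist_force: [-0.5, 1.1, 3.9]
grip_width: 0.0296
```

```bash
python3 st.py
```

```text
12.95 [ 0.5074 -0.064   0.1833] ang 32.51 F [-0.88  0.85  4.19] M [ 0.158  0.239 -0.031] 0.029325679791663384 j6 0.8778497699423637
```

>>> move_arm:
  moves: [-0.001,0,0.003,0,0,0.3,-0.002,0,0.006,0,0,0.6,-0.003,0,0.009,0,0,0.9,-0.005,0,0.013,0,0,1.2,-0.006,-0.001,0.016,0,0,1.5,-0.007,-0.001,0.019,0,0,1.8,-0.008,-0.001,0.022,0,0,2.1,-0.009,-0.001,0.025,0,0,2.4,-0.01,-0.001,0.028,0,0,2.7,-0.012,-0.002,0.031,0,0,3.0,-0.013,-0.002,0.036,0,0,3.4,-0.013,-0.002,0.036,0,0,3.4]

```text
time: 13.95
ee_pos: [0.507, -0.0639, 0.1821]
eef_rot: [[0.978, 0.207, 0.001], [0.207, -0.978, 0.001], [0.001, -0.001, -1.0]]
wrist_force: [-0.6, 2.0, 6.2]
grip_width: 0.0292
```

```bash
python3 st.py; python3 - <<'E'
from h import *
from cell import optics
p=optics.camera("wrist"); pickle.dump(p,open("w5.pkl","wb"))
cv2.imwrite("pics/w5.png",cv2.resize(p["image"][:,:,::-1],None,fx=1.5,fy=1.5,interpolation=cv2.INTER_CUBIC))
E
```

```text
14.05 [ 0.507  -0.0639  0.1821] ang 12.1 F [-0.43  2.62  5.95] M [ 0.629  0.338 -0.066] 0.02912467583957581 j6 1.2337502215488554
```

View pics/w5.png

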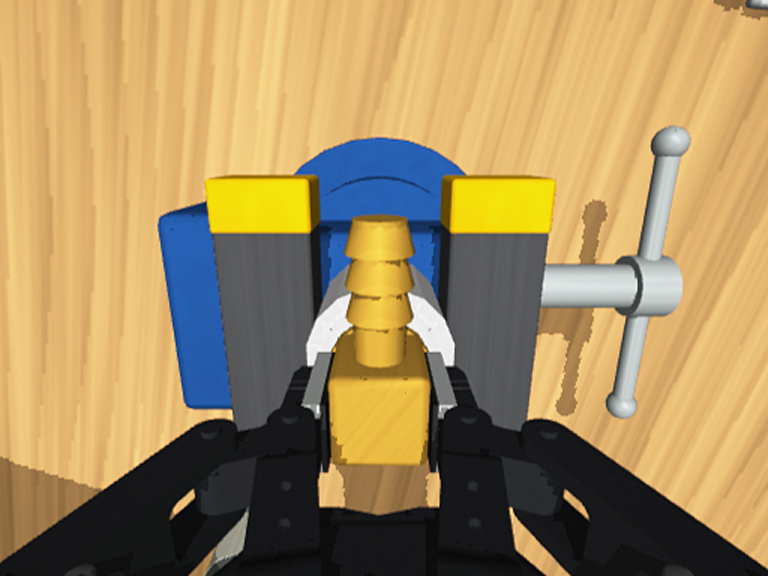

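>>> move_arm:
  moves: [0,0,0,0,0,0,0,0,0,0,0,0,0,0,0,0,0,0,0,0,0,0,0,0,0,0,0,0,0,0,0,0,0,0,0,0,0,0,0,0,0,0,0,0,0,0,0,0]
  fingers: 0

```text
time: 14.77
ee_pos: [0.5069, -0.0643, 0.1814]
eef_rot: [[0.978, 0.208, -0.0], [0.208, -0.978, 0.0], [-0.0, -0.0, -1.0]]
wrist_force: [0.5, 0.4, 0.6]
grip_width: 0.0851
```

```bash
python3 st.py; python3 - <<'E'
from h import *
from cell import optics
p=optics.camera("wrist"); pickle.dump(p,open("w6.pkl","wb"))
cv2.imwrite("pics/w6.png",cv2.resize(p["image"][:,:,::-1],None,fx=1.5,fy=1.5,interpolation=cv2.INTER_CUBIC))
E
```

```text
14.8667 [ 0.5068 -0.0643  0.1814] ang 11.99 F [0.49 0.06 0.38] M [-0.001 -0.001 -0.006] 0.08519392681586192 j6 1.235298689790932
```

View pics/w6.png

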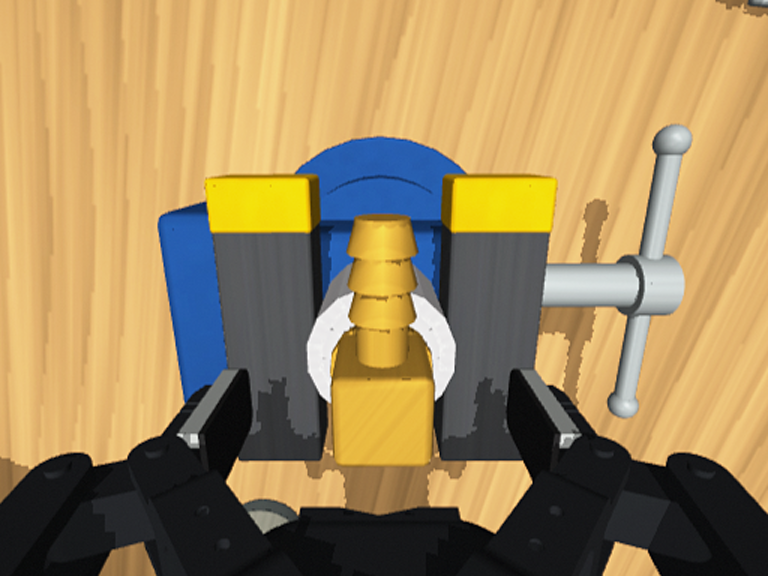

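>>> move_arm:
  moves: [0,0,-0.3,0,0,0,0,0,-0.8,0,0,0,0,0,-1.5,0,0,0,0,0,-2.2,0,0,0,0,0,-2.7,0,0,0,0,0,-3,0,0,0,0,0,-3,0,0,0,0,0,-3,0,0,0]

```text
time: 15.58
ee_pos: [0.5071, -0.0643, 0.3015]
eef_rot: [[0.978, 0.208, 0.001], [0.208, -0.978, -0.0], [0.001, 0.0, -1.0]]
wrist_force: [0.5, -0.7, -0.0]
grip_width: 0.0854
```

```bash
python3 st.py; python3 - <<'E'
from h import *
from cell import optics
o=[]
for n in ("wrist","scene","top"):
    p=optics.camera(n); pickle.dump(p,open(f"f_{n}.pkl","wb")); o.append(p)
im=cv2.resize(o[0]["image"][60:300,120:400,::-1],None,fx=2.5,fy=2.5,interpolation=cv2.INTER_CUBIC)
cv2.imwrite("pics/f_w.png",im)
a=cv2.resize(o[1]["image"][140:260,200:300,::-1],None,fx=4,fy=4,interpolation=cv2.INTER_CUBIC)
b=cv2.resize(o[2]["image"][135:255,215:315,::-1],None,fx=4,fy=4,interpolation=cv2.INTER_CUBIC)
cv2.imwrite("pics/f_s.png",np.hstack([a,b]))
E
```

```text
15.6833 [ 0.5067 -0.0643  0.3002] ang 11.99 F [ 0.04  0.11 -0.09] M [-0.046  0.008  0.018] 0.08529519952057772 j6 1.2353523444805172
```

View pics/f_w.png

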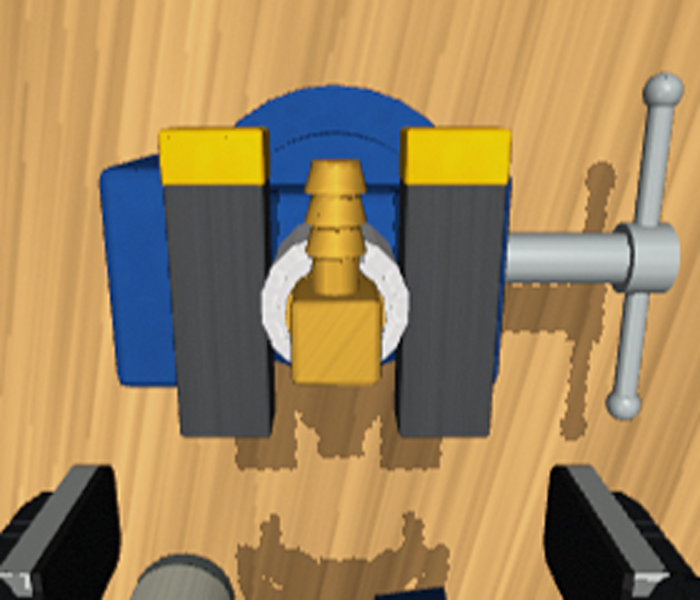

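View pics/f_s.png

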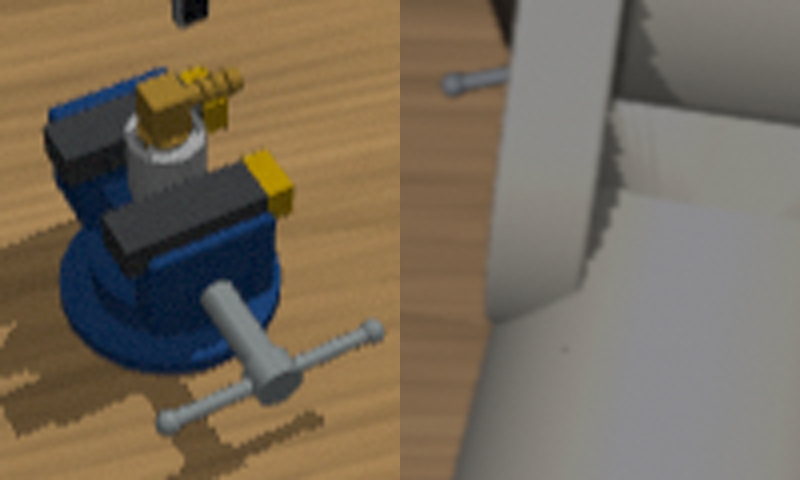

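```bash
python3 - <<'E'
from h import *
W=pickle.load(open("f_wrist.pkl","rb"));S=pickle.load(open("f_scene.pkl","rb"))
def mk(p,box,box2=None):
    hsv=cv2.cvtColor(p["image"],cv2.COLOR_RGB2HSV); m=((hsv[...,1]>130)&(hsv[...,0]>14)&(hsv[...,0]<35))
    o=np.zeros(m.shape); l,t,r,b=box; o[t:b,l:r]=m[t:b,l:r]; return o
mw=mk(W,(232,120,276,220)); 
parts=elbow_parts()[1:]
l=lambda v:np.abs(render(W,*v,parts=parts)-mw).sum()
for z in (.1484,.1489,.1515,.153):
    c=[.506,-.063,np.radians(102)]
    f=lambda v:l([v[0],v[1],z,v[2]])
    r=minimize(f,c,method="Nelder-Mead",options=dict(initial_simplex=np.array([c,[.509,-.063,c[2]],[.506,-.06,c[2]],[.506,-.063,c[2]+.06]])))
    print(z,r.x,np.degrees(r.x[2]),r.fun,mw.sum())
    uv=proj(S,np.array([[.015,.015,.066],[.015,-.015,.066],[-.015,.015,.066],[-.015,-.015,.066],[.058,0,.05]])@Rz(r.x[2]).T+[r.x[0],r.x[1],z])
    print(np.round((uv+.5-[200,140])*4).tolist())
E
```

```text
0.1484 [ 0.5083791  -0.06679914  1.78098526] 102.042938677355 353.3176470588235 2860.0
[[170.0, 70.0], [190.0, 97.0], [130.0, 84.0], [150.0, 112.0], [235.0, 79.0]]
0.1489 [ 0.50815186 -0.06596095  1.77990252] 101.98090212769095 353.0549019607843 2860.0
[[171.0, 69.0], [191.0, 96.0], [131.0, 83.0], [151.0, 111.0], [237.0, 78.0]]
0.1515 [ 0.50834012 -0.06597919  1.78447842] 102.24308184573489 332.42352941176466 2860.0
[[171.0, 66.0], [191.0, 94.0], [131.0, 81.0], [151.0, 109.0], [236.0, 75.0]]
0.153 [ 0.50798939 -0.0653592   1.78040868] 102.00990340158977 326.9019607843137 2860.0
[[171.0, 64.0], [192.0, 92.0], [132.0, 79.0], [152.0, 107.0], [237.0, 74.0]]
```

```bash
python3 - <<'E'
from h import *
from cell import monitor
s=monitor.read_state()
plan([.40,-.063,.32],np.radians(90),s)
E
```

```text
row [-2.6, -0.584, -0.486] [-0.015, 0.009, -13.002] joints [-0.13, 0.03, 0.25, 1.8, 0.0, 1.24]
```

>>> move_arm:
  moves: [-0.3,-0.05,-0.4,0,0,-1,-0.6,-0.1,-0.5,0,0,-2,-0.9,-0.2,-0.5,0,0,-3,-1.2,-0.3,-0.5,0,0,-4,-1.5,-0.35,-0.5,0,0,-5,-1.8,-0.4,-0.5,0,0,-6,-2.1,-0.45,-0.5,0,0,-7,-2.4,-0.5,-0.5,0,0,-8,-2.6,-0.58,-0.5,0,0,-9,-2.6,-0.58,-0.5,0,0,-10,-2.6,-0.58,-0.5,0,0,-11,-2.6,-0.58,-0.5,0,0,-12]

```text
time: 16.83
ee_pos: [0.4, -0.0632, 0.3211]
eef_rot: [[0.1, 0.995, -0.0], [0.995, -0.1, 0.0], [0.0, -0.0, -1.0]]
wrist_force: [1.3, 0.2, -0.2]
grip_width: 0.0854
```

>>> move_arm:
  moves: [0,0,0,0,0,0,0,0,0,1,0,0,0,0,0,2,0,0,0,0,0,3,0,0,0,0,0,4,0,0,0,0,0,5,0,0,0,0,0,5,0,0,0,0,0,5,0,0]

```text
time: 17.5
ee_pos: [0.4009, -0.0633, 0.3192]
eef_rot: [[0.107, 0.858, -0.502], [0.994, -0.093, 0.053], [-0.001, -0.505, -0.863]]
wrist_force: [-1.2, -0.5, 0.7]
grip_width: 0.0853
```

```bash
python3 - <<'E'
from h import *
from cell import optics, monitor
s=monitor.read_state(); print(s["time"],s["ee_pos"],np.round(s["eef_rot"],2),np.round(s["joint_positions"],2))
p=optics.camera("wrist"); pickle.dump(p,open("t1.pkl","wb"))
cv2.imwrite("pics/t1.png",cv2.resize(p["image"][:,:,::-1],None,fx=1.5,fy=1.5,interpolation=cv2.INTER_CUBIC))
E
```

```text
17.5 [ 0.40092887 -0.06325114  0.31923932] [[ 0.11  0.86 -0.5 ]
 [ 0.99 -0.09  0.05]
 [-0.   -0.5  -0.86]] [-0.14  0.28  0.46  2.28 -0.02 -0.03]
```

View pics/t1.png

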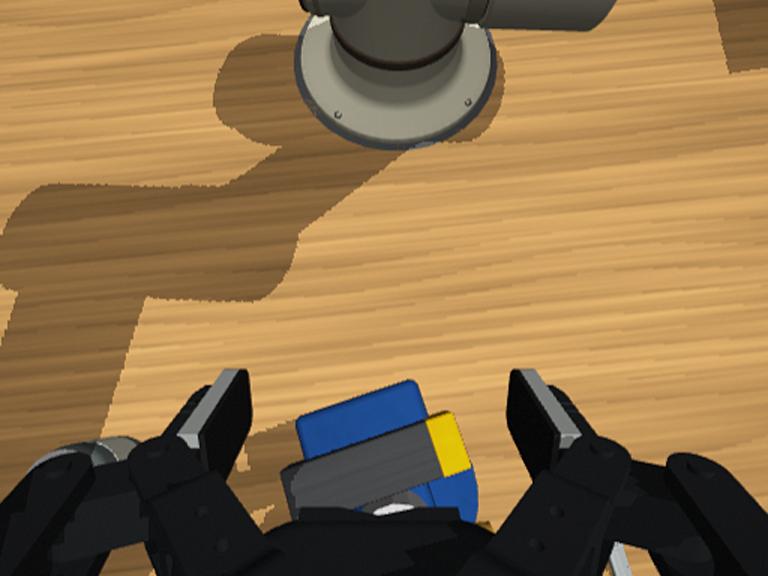

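>>> move_arm:
  moves: [0,0,0,-1,0,0,0,0,0,-2,0,0,0,0,0,-3,0,0,0,0,0,-4,0,0,0,0,0,-5,0,0,0,0,0,-6,0,0,0,0,0,-7,0,0,0,0,0,-8,0,0,0,0,0,-9,0,0,0,0,0,-10,0,0,0,0,0,-11,0,0,0,0,0,-11.7,0,0]

```text
time: 18.55
ee_pos: [0.4163, -0.0671, 0.3224]
eef_rot: [[0.104, 0.779, 0.618], [0.995, -0.084, -0.062], [0.004, 0.621, -0.783]]
wrist_force: [-8.9, 1.4, -2.3]
grip_width: 0.0853
```

```bash
python3 - <<'E'
from h import *
from cell import optics, monitor
s=monitor.read_state(); print(s["time"],s["ee_pos"],np.round(s["eef_rot"],2),np.round(s["joint_positions"],2))
p=optics.camera("wrist"); pickle.dump(p,open("t2.pkl","wb"))
cv2.imwrite("pics/t2.png",cv2.resize(p["image"][:,:,::-1],None,fx=1.5,fy=1.5,interpolation=cv2.INTER_CUBIC))
E
```

```text
18.55 [ 0.41632123 -0.06705034  0.32240995] [[ 0.1   0.78  0.62]
 [ 0.99 -0.08 -0.06]
 [ 0.    0.62 -0.78]] [-0.2  -0.85 -0.48  1.27  0.06 -0.07]
```

View pics/t2.png

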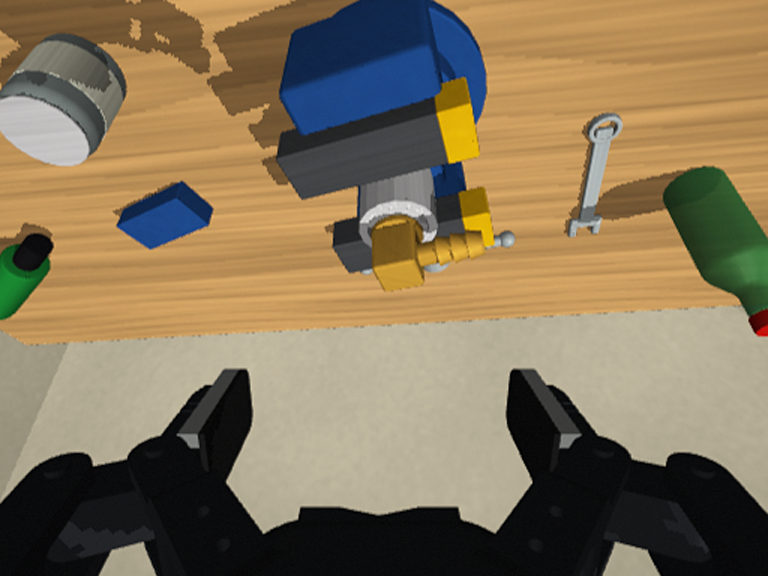

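```bash
python3 - <<'E'
from h import *
from scipy.optimize import least_squares
from cell import monitor
print(monitor.read_state()["joint_positions"])
p=pickle.load(open("t2.pkl","rb"))
l,t,f=222,98,6
big=cv2.resize(p["image"][t:t+100,l:l+110,::-1],None,fx=f,fy=f,interpolation=cv2.INTER_CUBIC)
cv2.imwrite("pics/t2c.png",big)
E
```

```text
[-0.20406537 -0.84765067 -0.47513527  1.26692276  0.06514954 -0.07545286]
```

View pics/t2c.png

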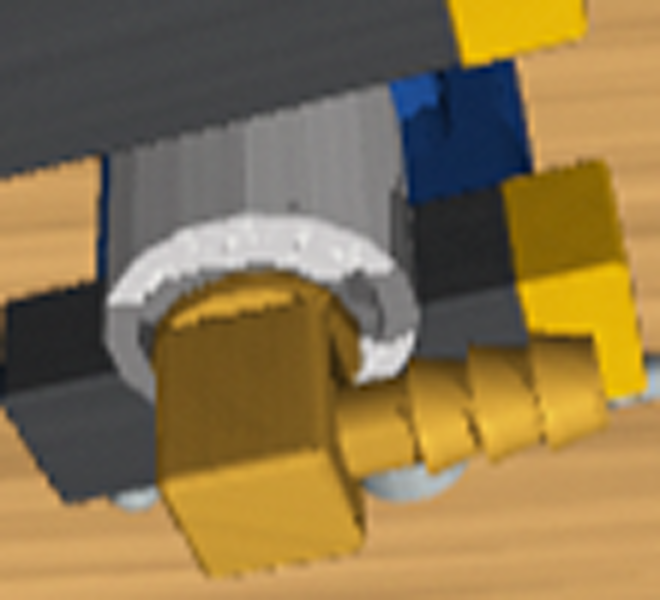

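```bash
python3 - <<'E'
from h import *
p=pickle.load(open("t2.pkl","rb"))
l,t,f=222,98,6
c=np.array([.5064,-.0621])
a=np.linspace(0,2*np.pi,90,endpoint=False)
ring=np.c_[c[0]+.028*np.cos(a),c[1]+.028*np.sin(a),np.full(90,.172)]
P=(proj(p,ring)+.5-[l,t])*f
print("ring model extents",P.min(0),P.max(0),"image left105 right418 top213")
off=np.array([ (105+418)/2-(P[:,0].min()+P[:,0].max())/2, 213-P[:,1].min()])
print("off px",off/f)
big0=cv2.imread("pics/t2c.png"); out=[]
for z in (.1485,.1515):
    b=big0.copy()
    cv2.polylines(b,[(P+off).astype(np.int32)],True,(255,0,255),1)
    for q in elbow_parts()[1:]:
        uv=(proj(p,q@Rz(np.radians(102)).T+[c[0],c[1],z])+.5-[l,t])*f+off
        cv2.polylines(b,[cv2.convexHull(uv.astype(np.int32))],True,(0,0,255),1)
    out.append(cv2.resize(b[190:600,60:],None,fx=.66*1,fy=.66*1))
    out[-1]=b[190:600,80:460]
cv2.imwrite("pics/t2o.png",np.hstack(out))
E
```

```text
ring model extents [106.04640432 213.35768713] [418.49545356 425.10334156] image left105 right418 top213
off px [-0.12848816 -0.05961452]
```

View pics/t2o.png

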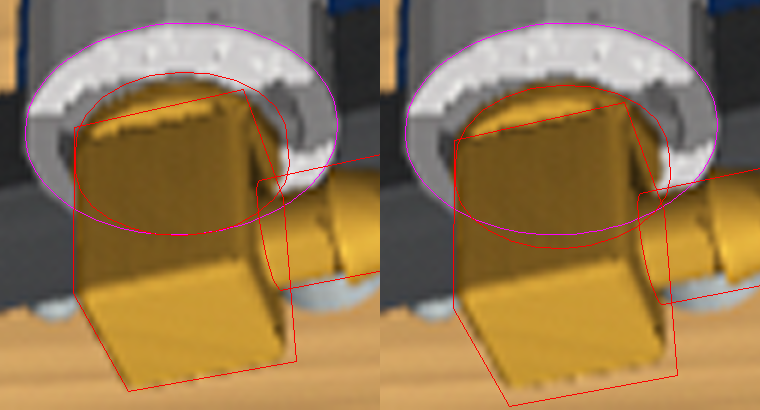

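>>> move_arm:
  moves: [0,0,0,1,0,0,0,0,0,2,0,0,0,0,0,3,0,0,0,0,0,4,0,0,0,0,0,5,0,0,0,0,0,6,0,0,0,0,0,6,0,0,0,0,0,6,0,0,0,0,0,6,0,0]

```text
time: 19.35
ee_pos: [0.4162, -0.0671, 0.332]
eef_rot: [[0.104, 0.993, 0.056], [0.995, -0.104, -0.004], [0.002, 0.057, -0.998]]
wrist_force: [0.0, 0.4, 0.2]
grip_width: 0.0857
```

```bash
python3 - <<'E'
from h import *
from cell import optics, monitor, ticket
s=monitor.read_state(); print(s["time"],s["ee_pos"],np.round(s["joint_positions"],2),s["wrist_force"],np.abs(s["joint_vel"]).max())
p=optics.camera("scene"); cv2.imwrite("pics/end.png",p["image"][:,:,::-1])
E
```

```text
19.35 [ 0.41621221 -0.06709641  0.33200485] [-0.16 -0.21  0.1   1.82  0.   -0.06] [0.01790866 0.4144967  0.16361632] 0.03571533687655821
```

View pics/end.png

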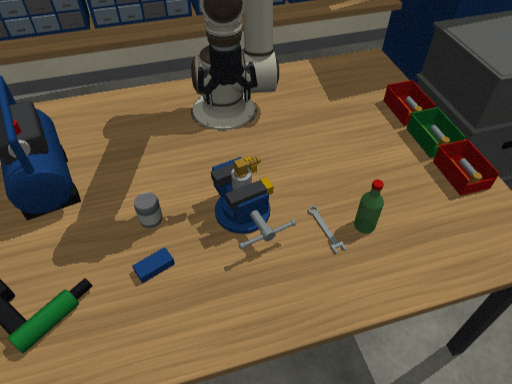

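The final picture shows the elbow seated in the port (around pixel 245,168) with its barb over the yellow end. The bottle, can, box and spanner are where they were, and the gripper is clear, so I am handing in.

```bash
python3 - <<'E'
from cell import ticket
print(ticket.hand_in())
E
```

```text
the job is handed in; nothing more can be done
None
```

The elbow is screwed into the port with its barb along the jaws over the yellow end. I handed the job in at about 19.4 s of the 72 s.

I gripped it by its flats and lowered it with the barb away from the spindle. It went in without catching, and the seal took its weight. I then turned it 90° clockwise, feeding down about 2.8 mm over the last 40°, and let go and backed off.

**Last checks**
- **Direction:** after release the barb was at about 102.0° in the world frame. The jaws measured about 12°, so square over the yellow end is 102°. The individual jaw edges I measured ranged from 11.7 to 12.9°.
- **Depth:** a tilted wrist picture matched the foot at about 148.5 mm above the bench, roughly 3 mm of seal squeeze. An unsqueezed position did not fit. A straight-down picture could not settle the height; its fit slightly favoured a higher position.
- **Resistance:** the vertical wrist force rose from about 0.5 N to 6 N over the last 40°. The turning moment barely changed, so I judged the squeeze mainly by angle and depth.
- **Surroundings:** the other things are where they were, and the arm is clear with wrist force near zero.

While taking the tilted picture, joint 2 came to −0.848 rad against its −0.85 limit. The reading stayed inside the range, and I moved it off straight away.

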